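# Size a brass blank in the stepped gauge

## Task

Slide the brass blank that lies on the gauge's apron along the fence over the steps, starting at the smallest and missing none, until it drops home in the first step that it fits. Then set the gauge's pointer to the middle of that step. Leave the other blanks and the things around the gauge where they are.

Things in the scene. Friction and masses are not known exactly. Their poses are not given: they have to be found in the camera images.
- gauge: The stepped gauge, a fixed steel plate 350 mm long (y), deck 100 mm wide (x from -50 to 50 mm), its flat top 14 mm above the bench. Origin: middle of its underside. y runs along it towards the apron, x across it to the fence, z up. Polished: the blanks slide on it at a friction of about 0.25. The fence, on the far side, has its face at x = 35 mm and is 8 mm high; near side and apron end are open; a 6 mm high stop crosses the deck at y = -150 mm
- apron (a point): Middle of the loading apron, the plain left end of the gauge's deck, from which the steps are approached; on the deck's top, at x = 5, y = 125 mm of the gauge
- step1 (a point): Centre of step 1, level with the deck's top: a round flat-bottomed pocket 32.5 mm across, 6 mm deep, dark floor, for a 30 mm blank. Smallest, next to the apron. At x = 19.7, y = 75 mm of the gauge, so that a 30 mm blank slid slowly along against the fence comes right over it and drops in; a larger one slides on across it. Axes as the gauge's
- step2 (a point): Centre of step 2, level with the deck's top: a round flat-bottomed pocket 37.5 mm across, 6 mm deep, dark floor, for a 35 mm blank. At x = 17.2, y = 25 mm of the gauge, so that a 35 mm blank slid slowly along against the fence comes right over it and drops in; a larger one slides on across it. Axes as the gauge's
- step3 (a point): Centre of step 3, level with the deck's top: a round flat-bottomed pocket 42.5 mm across, 6 mm deep, dark floor, for a 40 mm blank. At x = 14.7, y = -30 mm of the gauge, so that a 40 mm blank slid slowly along against the fence comes right over it and drops in; a larger one slides on across it. Axes as the gauge's
- step4 (a point): Centre of step 4, level with the deck's top: a round flat-bottomed pocket 47.5 mm across, 6 mm deep, dark floor, for a 45 mm blank. Largest, next to the end stop. At x = 12.2, y = -90 mm of the gauge, so that a 45 mm blank slid slowly along against the fence comes right over it and drops in; a larger one slides on across it. Axes as the gauge's
- blank_a_center (a point): Centre (half-way up) of a loose brass disc, 8 mm thick, about 80 g. There are three, of 35, 40 and 45 mm diameter; which is which is not told. The one lying on the gauge's apron is to be gauged; two lie on a wooden block (14 mm high) to the left. On the deck its centre is 4 mm above the deck; home in its pocket, 2 mm below the deck, its top 2 mm proud
- blank_b_center (a point): Centre (half-way up) of a loose brass disc, 8 mm thick, about 80 g. There are three, of 35, 40 and 45 mm diameter; which is which is not told. The one lying on the gauge's apron is to be gauged; two lie on a wooden block (14 mm high) to the left. On the deck its centre is 4 mm above the deck; home in its pocket, 2 mm below the deck, its top 2 mm proud
- blank_c_center (a point): Centre (half-way up) of a loose brass disc, 8 mm thick, about 80 g. There are three, of 35, 40 and 45 mm diameter; which is which is not told. The one lying on the gauge's apron is to be gauged; two lie on a wooden block (14 mm high) to the left. On the deck its centre is 4 mm above the deck; home in its pocket, 2 mm below the deck, its top 2 mm proud
- pointer (a joint): Pointer's place along its rail, in m: 0 at the right end, growing along the gauge's y, to 0.260. It points at the middle of step 1 at 0.225, step 2 at 0.175, step 3 at 0.120, step 4 at 0.060; a thin black tick on the deck marks each. It slides against about 1.5 N and stays where it is left. It starts to the right of step 4
- pointer_fin (a point): Centre of the pointer's upright fin, on a small steel carriage on the rail along the gauge's near side (x = -63 mm). The fin is 10 mm thick along the rail (y), 18 mm wide across it, and stands from 16 mm below this point (top of the carriage, 22 mm over the bench) to 16 mm above it. It can be pinched from above or pushed. Axes as the gauge's
- watch1: Bystander, to be left alone: a wrist watch laid flat, steel case 38 mm across, open bracelet, 155 mm long, 11 mm high. Origin at its underside
- watch2: Bystander, to be left alone: a second such watch, beside the first. Origin at its underside
- loupe: Bystander, to be left alone: a black eyepiece magnifier, 34 mm across, 26 mm high, beyond the gauge. Origin at its underside
- tweezers: Bystander, to be left alone: steel tweezers lying flat beyond the gauge, 125 mm long. Origin at its underside
- driver: Bystander, to be left alone: a small screwdriver with a black handle, 130 mm long, to the left. Origin at its underside
- oil_cup: Bystander, to be left alone: a small dark steel oil pot, 42 mm across, 24 mm high, on the near left. Origin at its underside
- bar: Bystander, to be left alone: a brass bar stock 90 x 5 x 5 mm lying to the right of the gauge. Origin at its underside
Mind the look-alikes: they are no part of the job. Leave any purple or red look-alike of the part that bears blank_a_center alone.

How it is judged:
On the way, in this order (a step that is already met when the one before it is completed fails the run):
1. the blank is tried over step 1, lying on the deck across it (centre within 8 mm of the step's along the gauge) (((y of blank_a_center in the frame of step1 between -0.008 and 0.008 m and x of blank_a_center in the frame of step1 between -0.011 and 0.008 m and z of blank_a_center in the frame of step1 between 0.0015 and 0.008 m) or (y of blank_b_center in the frame of step1 between -0.008 and 0.008 m and x of blank_b_center in the frame of step1 between -0.011 and 0.008 m and z of blank_b_center in the frame of step1 between 0.0015 and 0.008 m) or (y of blank_c_center in the frame of step1 between -0.008 and 0.008 m and x of blank_c_center in the frame of step1 between -0.011 and 0.008 m and z of blank_c_center in the frame of step1 between 0.0015 and 0.008 m))).
2. the blank is tried in step 2: it drops home if that is its size, or lies on the deck across it (((horizontal distance between blank_a_center and step2 below 0.003 m and z of blank_a_center in the frame of step2 below -0.0005 m and angle between blank_a_center's own z axis and vertical below 0.1 rad) or (y of blank_b_center in the frame of step2 between -0.008 and 0.008 m and x of blank_b_center in the frame of step2 between -0.011 and 0.008 m and z of blank_b_center in the frame of step2 between 0.0015 and 0.008 m) or (y of blank_c_center in the frame of step2 between -0.008 and 0.008 m and x of blank_c_center in the frame of step2 between -0.011 and 0.008 m and z of blank_c_center in the frame of step2 between 0.0015 and 0.008 m))).
3. a blank that fits step 2 has the pointer set to it; a larger one is tried in step 3 and drops home, or lies across it ((((horizontal distance between blank_a_center and step2 below 0.003 m and z of blank_a_center in the frame of step2 below -0.0005 m and angle between blank_a_center's own z axis and vertical below 0.1 rad) and value of joint pointer between 0.169 and 0.181 m) or (horizontal distance between blank_b_center and step3 below 0.003 m and z of blank_b_center in the frame of step3 below -0.0005 m and angle between blank_b_center's own z axis and vertical below 0.1 rad) or (y of blank_c_center in the frame of step3 between -0.008 and 0.008 m and x of blank_c_center in the frame of step3 between -0.011 and 0.008 m and z of blank_c_center in the frame of step3 between 0.0015 and 0.008 m))).
At the end, for the whole second after the job is handed in: The blank from the apron lies home in the step of its own size (centre within 3 mm of the step's, sunk at least 4.5 mm, flat within 0.1 rad) at rest, the pointer stands within 6 mm of the middle of that step, and the other two blanks are off the gauge, within 20 mm of where they began ((((horizontal distance between blank_a_center and step2 below 0.003 m and z of blank_a_center in the frame of step2 below -0.0005 m and angle between blank_a_center's own z axis and vertical below 0.1 rad) and value of joint pointer between 0.169 and 0.181 m and linear speed of blank_a below 0.01 m/s and distance of each of blank_b_center, blank_c_center from where it was at the start of the episode below 0.02 m and horizontal distance between each of blank_b_center, blank_c_center and apron above 0.09 m) or ((horizontal distance between blank_b_center and step3 below 0.003 m and z of blank_b_center in the frame of step3 below -0.0005 m and angle between blank_b_center's own z axis and vertical below 0.1 rad) and value of joint pointer between 0.114 and 0.126 m and linear speed of blank_b below 0.01 m/s and distance of each of blank_a_center, blank_c_center from where it was at the start of the episode below 0.02 m and horizontal distance between each of blank_a_center, blank_c_center and apron above 0.09 m) or ((horizontal distance between blank_c_center and step4 below 0.003 m and z of blank_c_center in the frame of step4 below -0.0005 m and angle between blank_c_center's own z axis and vertical below 0.1 rad) and value of joint pointer between 0.054 and 0.066 m and linear speed of blank_c below 0.01 m/s and distance of each of blank_a_center, blank_b_center from where it was at the start of the episode below 0.02 m and horizontal distance between each of blank_a_center, blank_b_center and apron above 0.09 m))); the robot touches nothing.
It fails at once if a bystander is moved by more than 25 mm (distance of any of watch1, watch2, loupe, tweezers, driver, oil_cup, bar from where it was at the start of the episode above 0.025 m).
It fails at once if the pointer is moved by more than 10 mm while no blank is home in the step that it fits (distance of pointer_fin from where it was at the start of the episode above 0.01 m and not ((horizontal distance between blank_a_center and step2 below 0.008 m and z of blank_a_center in the frame of step2 below 0.002 m) or (horizontal distance between blank_b_center and step3 below 0.008 m and z of blank_b_center in the frame of step3 below 0.002 m) or (horizontal distance between blank_c_center and step4 below 0.008 m and z of blank_c_center in the frame of step4 below 0.002 m))).
It also fails if it takes over 64 s, if anything falls off the work surface, if the arm or the gripper's body presses on something with over 40 N, if the wrist force passes 120 N, or if a joint passes its speed limit or range.

## Robot

A 6-joint arm with a two-finger parallel gripper is mounted at the origin on the work surface. World frame = base frame: x ahead of the robot, y to its left, z up, the work surface at z = 0. Lengths are in m, angles in rad, forces in N, time in s.
With the tool pointing down it reaches from about 0.3 to 0.775 m from the base axis. Payload 14.6 kg.
Tool frame: the origin (TCP) lies on the centre line of the jaws, within the pads' length; the fingertips stand 22 mm ahead of it and the grasp point (between the pads) lies 3 mm ahead of it; y points along the fingers, x is the direction in which the jaws open and shut, and the axes are right-handed (so a half turn about y gives the same grasp; the last joint's range is limited). The gripper opens to 94 mm and grips with 3 to 60 N. Pads are 16 mm wide; open, the fingers measure 119 mm over their backs; the gripper's body (75 mm by 177 mm) begins 78 mm behind the grasp point.
Start: joints at [-1.32, 0.3, 1.521, -0, 1.321, -0.067], TCP at [0.172, -0.522, 0.227] pointing down, gripper open.
Joint ranges: [-3.03, 3.03], [-0.79, 2.21], [0.23, 2.52], [-1.04, 4.18], [0, 3.07], [-2.55, 2.55]. Speed limits (rad/s): [2.22, 2.22, 2.57, 3.14, 3.14, 3.14].

## Interface

Orientations are given as a unit quaternion [w, x, y, z].
In Python, from rig import bot gives the robot as it stands.
- The arm moves only by the tool servo_tool, never from a script. Its argument "deltas" is text: rows parted by semicolons, each of 7 numbers parted by spaces: the turn, a rotation vector about the tool's x, y, z in rad, then the shift along the tool's x, y, z in mm, then the opening, from -1 (shut) to 1 (fully open). A call has 1 to 12 rows; each row is the pose to reach, as a shift and turn from the pose commanded when the call began, along the tool's axes at that moment; what a row does not reach only later rows make up. A row lasts 1/12 s, in which the tool goes at most 41.7 mm and 7.16 degrees, less where a joint would pass 70% of its speed; a pose out of reach is approached as far as the arm can. A call with a gripper value outside its range is refused whole. The fingers move at their own pace and stop on an object; "grip_force" is the grip in N (left out, the last holds). Time passes only in rows, so rows that repeat a pose let the fingers close. It gives the time, the measured TCP pose, the force and the opening at its end, in the units of the state.
- bot.get_obs(): the state, without advancing time (a new reading comes with each control period).
- bot.capture(name): name is "side" or "top" or "wrist"; returns (picture, depth): 420x560x3 uint8, red, green, blue; 420x560 float32, m along the optical axis (not along the pixel's ray), 0 where there is no reading.
- bot.camera_info(name): a dict with "mtx" (3x3 intrinsics, pixels), "R" (3x3) and "t" (3): a world point X has camera coordinates R X + t. Camera axes: x right, y down, z forward; pixel columns grow to the right and rows downward; lengths in m; the calibration is good to about 2 mm. A picture is of the moment at which its call begins: read the wrist's pose just before it. camera_info takes no time and is no camera call; for the wrist camera it gives the pose at the moment of the call.
- bot.close_job(): hands the job in, once; it reports no verdict.
The state is a dict: "time": time; "qpos": joint angles; "joint_velocities": joint speeds; "joint_efforts": joint torques, N m; "ee_pos": TCP position; "orientation": TCP orientation; "force": force on the tool from outside, world axes, zero at the start; "moment": the same for the moment, N m; "gripper_width": finger opening in m.
Only numpy, scipy, OpenCV 4.12 (cv2) and the standard library are available. Lean on these libraries where they do the work, as an engineer would, in place of code of your own. Each camera call takes 0.05 s, during which the arm holds its last target.

## Working session

There is one attempt and no reset: what is moved stays moved. The work goes in short steps, Python scripts to look and compute and a tool call to move; the robot and the scene stay as the last step left them, time stands still between calls to the robot, and variables do not carry over. Pictures are saved under pics/ and viewed, and the job is handed in when it is done.

Besides the shell and the picture viewer there is one more tool, called after ">>>" as name(argument=value, ...) on one line, values as JSON. servo_tool: Moves the arm, as the interface text tells. Its arguments: {"type":"object","properties":{"deltas":{"type":"string"},"grip_force":{"type":"number"}},"required":["deltas"]}

```bash
ls; mkdir -p pics; python3 - <<'E'
from rig import bot
import cv2
o=bot.get_obs();print(o)
import numpy as np
for n in ["side","top"]:
    p,d=bot.capture(n); cv2.imwrite(f"pics/{n}0.png",p[:,:,::-1]); np.savez(f"{n}0.npz",p=p,d=d,**bot.camera_info(n)); print(bot.camera_info(n))
E
```

```text
pics
{'time': 0.0, 'qpos': array([-1.31960406e+00,  3.00486966e-01,  1.52157998e+00,  7.05385781e-06,
        1.32068720e+00, -6.65557210e-02]), 'joint_velocities': array([-0.00093555,  0.00038761,  0.00052404,  0.00078423, -0.0011925 ,
       -0.00042124]), 'joint_efforts': array([ 9.25650675e-04, -5.31807804e+01, -3.52735877e+01,  7.08749355e-02,
        2.44231615e-02, -1.06952771e-04]), 'ee_pos': array([ 0.17179914, -0.52223349,  0.22687808]), 'orientation': array([ 0.57307003, -0.57254158,  0.41491458, -0.41428585]), 'force': array([ 0.26328975, -0.2296097 , -0.38986286]), 'moment': array([-0.01555151,  0.01995297,  0.01572717]), 'gripper_width': 0.09405761517614704}
{'mtx': array([[397.99001427,   0.        , 281.11855604],
       [  0.        , 397.99001427, 208.61978838],
       [  0.        ,   0.        ,   1.        ]]), 'R': array([[-0.82414108, -0.5662785 ,  0.01096102],
       [-0.38890383,  0.55171523, -0.73781036],
       [ 0.41175878, -0.61232261, -0.67491906]]), 't': array([0.4430436 , 0.22525841, 0.90332303])}
{'mtx': array([[406.35181318,   0.        , 285.98165462],
       [  0.        , 406.35181318, 208.66305094],
       [  0.        ,   0.        ,   1.        ]]), 'R': array([[-0.00950003, -0.99956332,  0.02798068],
       [-0.98218933,  0.00407645, -0.18784968],
       [ 0.18765358, -0.0292669 , -0.98179916]]), 't': array([-0.00817347,  0.50666366,  0.87765972])}
```

View pics/top0.png

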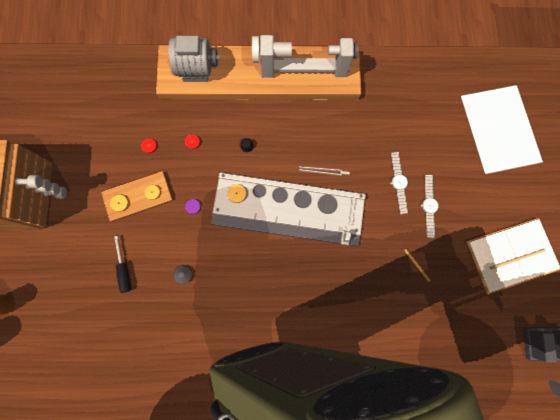

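View pics/side0.png

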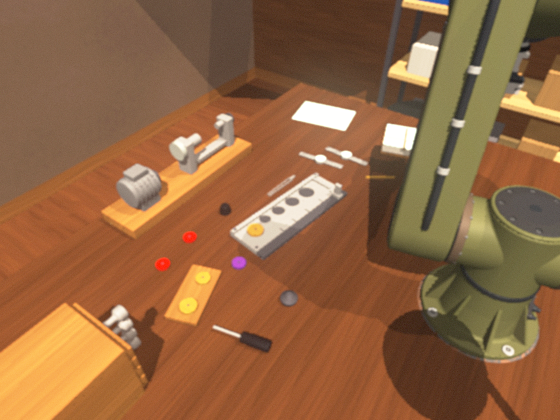

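```bash
cat > h.py <<'E'
import numpy as np,cv2
def ray(ci,uv,z):
    K,R,t=ci['mtx'],ci['R'],ci['t']
    d=R.T@np.linalg.solve(K,[uv[0],uv[1],1]); c=-R.T@t
    return c+d*(z-c[2])/d[2]
def proj(ci,X):
    q=ci['mtx']@(ci['R']@np.asarray(X)+ci['t']); return q[:2]/q[2]
E
python3 - <<'E'
from h import *
p=np.load('top0.npz')['p']
c=p[165:250,205:375,::-1]
cv2.imwrite('pics/crop0.png',cv2.resize(c,None,fx=4.7,fy=4.7,interpolation=cv2.INTER_CUBIC))
E
```

```text
(no output)
```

View pics/crop0.png

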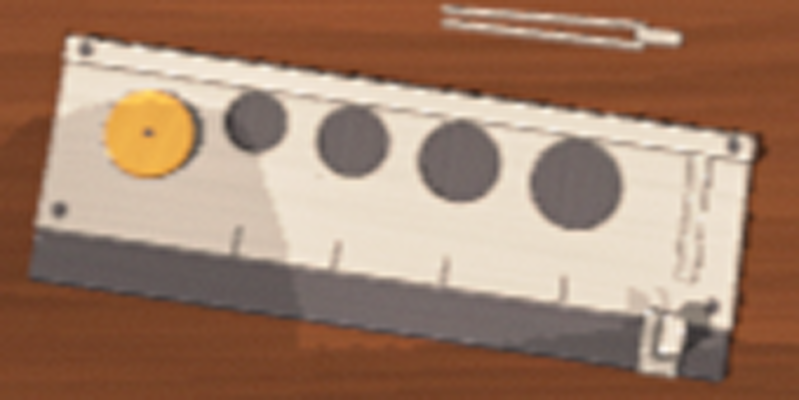

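```bash
cat >> h.py <<'E'
G=np.load('gauge.npy') if __import__('os').path.exists('gauge.npy') else None  # x,y,yaw
def g2w(p,G=None):
    G=np.load('gauge.npy') if G is None else G
    c,s=np.cos(G[2]),np.sin(G[2]); return np.array([G[0]+c*p[0]-s*p[1],G[1]+s*p[0]+c*p[1],p[2]])
def w2g(p):
    G=np.load('gauge.npy');c,s=np.cos(G[2]),np.sin(G[2]);d=np.asarray(p)[:2]-G[:2]
    return np.array([c*d[0]+s*d[1],-s*d[0]+c*d[1],p[2]])
E
python3 - <<'E'
from h import *
from scipy.optimize import least_squares
from scipy.spatial.transform import Rotation as Ro
D=np.load('top0.npz'); ci=D
f=lambda c:np.array([205+(c[0]+.5)/4.7-.5,165+(c[1]+.5)/4.7-.5])
S=np.array([[19.7,75],[17.2,25],[14.7,-30],[12.2,-90]])/1e3
W=np.array([ray(ci,f(c),.014)[:2] for c in [(256,121),(353,142),(459,162),(577,184)]])
def r(g): return np.concatenate([g2w([*s,.014],g)[:2]-w for s,w in zip(S,W)])
s=least_squares(r,[.5,0,0]);print(s.x,s.fun*1e3);np.save('gauge.npy',s.x)
print('blank g',w2g(ray(ci,f((150,133)),.022))*1e3)
print('fin top',w2g(ray(ci,f((668,333)),.054))*1e3)
print('ticks',[w2g(ray(ci,f(c),.014))*1e3 for c in [(238,241),(337,256),(445,272),(563,290)]])
print('corner',[g2w([x,y,0]) for x in (-.05,.05) for y in (-.175,.175)])
o=[ 0.57307003, -0.57254158,  0.41491458, -0.41428585]
print(Ro.from_quat(o[1:]+o[:1]).as_matrix())
# depths
d=D['d']
# blank diameter
p=D['p'].astype(int); m=((p[:,:,0]>180)&(p[:,:,2]<90)).astype(np.uint8); n,l,st,ce=cv2.connectedComponentsWithStats(m)
for i in range(1,n):
    if st[i,4]>80:
        e=ce[i]; z=ci['R'][2]@ray(ci,e,.022)+ci['t'][2]
        print(e,st[i],'diam mm',2*np.sqrt(st[i,4]/np.pi)/406.35*z*1e3,w2g(ray(ci,e,.022)))
E
```

```text
[ 0.52632026 -0.02005785 -0.15543847] [-0.36303952  0.00916279  0.47868247  0.04292008  0.03036514 -0.3605959
 -0.14601461  0.30851626]
blank g [  4.0735084  125.85716769  22.        ]
fin top [ -61.95028767 -138.52650089   54.        ]
ticks [array([-42.17650091,  74.21174305,  14.        ]), array([-42.2674456 ,  24.12852868,  14.        ]), array([-42.18446287, -30.47918539,  14.        ]), array([-42.35358731, -90.17771749,  14.        ])]
corner [array([ 0.44983074, -0.18520734,  0.        ]), array([0.5040154 , 0.16057297, 0.        ]), array([ 0.54862512, -0.20068867,  0.        ]), array([0.60280977, 0.14509164, 0.        ])]
[[ 3.12426248e-01 -2.82089422e-04  9.49941977e-01]
 [-9.49941313e-01  1.12674165e-03  3.12426364e-01]
 [-1.15847136e-03 -9.99999325e-01  8.40552694e-05]]
[257.0177458   78.87386091] [ 156   45  205   49 4170] diam mm 181.51035998309783 [0.29906185 0.12448379 0.022     ]
[313.14329268  51.2347561 ] [292  46  43  12 328] diam mm 51.84003576006811 [ 0.39692848 -0.00375391  0.022     ]
[191.67484663 141.19018405] [185 135  15  14 163] diam mm 34.63733530757665 [0.11349453 0.25352628 0.022     ]
[148.10714286 145.27380952] [141 139  15  14 168] diam mm 34.98590180745945 [0.0872846  0.35388883 0.022     ]
[  1.85869565 157.88586957] [  0 140   7  51 184] diam mm 36.018660108389064 [0.00382437 0.68418716 0.022     ]
[ 11.1744186  179.93023256] [  6 144  12  74 258] diam mm 42.23846247603336 [-0.04484086  0.64854471  0.022     ]
[135.38640777 195.50550162] [ 101  172   71   49 1545] diam mm 103.50418255390423 [-0.03778984  0.3573725   0.022     ]
[236.56097561 193.42682927] [228 185  18  18 246] diam mm 41.63579216890314 [0.00284437 0.12555334 0.022     ]
```

```bash
cat >> h.py <<'E'
from scipy.spatial.transform import Rotation as Ro
def goto(o,gp):  # gp gauge target of TCP (m) -> tool-axis shift mm
    q=o['orientation'];R=Ro.from_quat([q[1],q[2],q[3],q[0]]).as_matrix()
    w=g2w(gp);d=(w-o['ee_pos'])*1e3
    return np.round(R.T@d,1)
def st():
    from rig import bot
    o=bot.get_obs();q=o['orientation'];R=Ro.from_quat([q[1],q[2],q[3],q[0]]).as_matrix()
    G=np.load('gauge.npy')[2];gx=np.array([np.cos(G),np.sin(G),0])
    gy=np.array([-np.sin(G),np.cos(G),0])
    print('t',o['time'],'TCP g mm',np.round(w2g(o['ee_pos'])*1e3,1),'F gx,gy,z',np.round([gx@o['force'],gy@o['force'],o['force'][2]],1),'w',o['gripper_width'],'toolx in g',np.round([gx@R[:,0],gy@R[:,0]],3))
    print('gx in tool',np.round(R.T@gx,4),'gy in tool',np.round(R.T@gy,4),'q',np.round(o['qpos'],2))
    return o
E
python3 - <<'E'
from h import *
o=st(); print(goto(o,[-.017,.166,.10]))
E
```

```text
t 0.1 TCP g mm [-272.5 -551.   227. ] F gx,gy,z [-0.7 -0.3  0.2] w 0.09410587535420985 toolx in g [ 0.456 -0.89 ]
gx in tool [ 4.558e-01 -4.000e-04  8.901e-01] gy in tool [-0.8901  0.0009  0.4558] q [-1.32  0.3   1.52  0.    1.32 -0.07]
[-521.7  127.5  554.2]
```

>>> servo_tool(deltas="0 0 0 -260 20 275 -1;0 0 0 -260 20 275 -1;0 0 0 -260 20 275 -1;0 0 0 -260 20 275 -1;0 0 0 -260 20 275 -1;0 0 0 -260 20 275 -1;0 0 0 -260 20 275 -1;0 0 0 -260 20 275 -1;0 0 0 -260 20 275 -1;0 0 0 -520 20 552 -1;0 0 0 -520 20 552 -1;0 0 0 -520 20 552 -1", grip_force=20)

```text
time: 1.1
ee_pos: [0.4102, -0.0812, 0.2076]
orientation: [0.573, -0.573, 0.415, -0.415]
force: [0.8, -1.3, -0.1]
gripper_width: 0.0171
```

```bash
python3 - <<'E'
from h import *
o=st(); print(goto(o,[-.017,.166,.10]))
E
```

```text
t 1.1 TCP g mm [-105.3  -78.4  207.6] F gx,gy,z [ 1.  -1.1 -0.1] w 0.017115334469007655 toolx in g [ 0.456 -0.89 ]
gx in tool [4.557e-01 2.000e-04 8.901e-01] gy in tool [-0.8901 -0.      0.4557] q [-0.28  0.02  1.89 -0.    1.23  0.97]
[-177.3  107.6  189.9]
```

>>> servo_tool(deltas="0 0 0 -177 40 190 -1;0 0 0 -177 40 190 -1;0 0 0 -177 40 190 -1;0 0 0 -177 40 190 -1;0 0 0 -177 40 190 -1;0 0 0 -177 40 190 -1;0 0 0 -177 40 190 -1;0 0 0 -177 40 190 -1;0 0 0 -177 40 190 -1")

```text
time: 1.85
ee_pos: [0.5346, 0.1441, 0.167]
orientation: [-0.573, 0.573, -0.415, 0.414]
force: [-0.6, -0.6, -0.1]
gripper_width: 0.0005
```

```bash
python3 - <<'E'
from h import *
from rig import bot
o=st(); print(goto(o,[-.017,.166,.038]))
ci=bot.camera_info('wrist')
p,d=bot.capture('wrist'); cv2.imwrite('pics/w1.png',p[:,:,::-1]); np.savez('w1.npz',p=p,d=d,**ci)
for y in (75,25,-30,-90):print(y, proj(ci,g2w([{75:.0197,25:.0172,-30:.0147,-90:.0122}[y],y/1e3,.014])))
print(proj(ci,g2w([.0035,.1257,.022])))
E
```

```text
t 1.85 TCP g mm [-17.3 163.4 167. ] F gx,gy,z [-0.5 -0.7 -0.1] w 0.0005198568689197783 toolx in g [ 0.457 -0.89 ]
gx in tool [ 0.4567 -0.0012  0.8896] gy in tool [-8.896e-01 -6.000e-04  4.567e-01] q [ 0.2   0.36  1.58 -0.    1.2   1.45]
[ -2.2 129.    1.6]
75 [384.51902652 213.71605445]
25 [427.90929696 239.18236284]
-30 [473.81118256 265.82253867]
-90 [521.82388174 293.42189319]
[329.78317349 206.61042072]
```

View pics/w1.png

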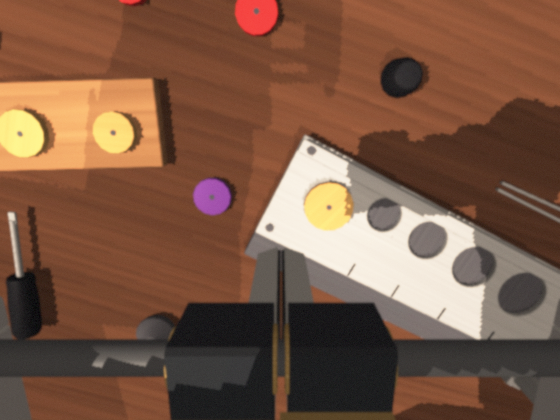

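>>> servo_tool(deltas="0 0 0 -2 40 2 -1;0 0 0 -2 80 2 -1;0 0 0 -2 110 2 -1;0 0 0 -2 122 2 -1;0 0 0 -2 129 2 -1;0 0 0 -2 129 2 -1;0 0 0 -2 129 2 -1")

```text
time: 2.48
ee_pos: [0.5371, 0.1465, 0.0403]
orientation: [0.573, -0.572, 0.414, -0.415]
force: [0.3, 0.1, 0.0]
gripper_width: 0.0006
```

```bash
python3 - <<'E'
from h import *
from rig import bot
o=st(); 
ci=bot.camera_info('wrist')
p,d=bot.capture('wrist'); cv2.imwrite('pics/w2.png',p[:,:,::-1])
E
```

```text
t 2.4833 TCP g mm [-15.1 166.2  40.3] F gx,gy,z [0.2 0.2 0. ] w 0.0005689109699479197 toolx in g [ 0.455 -0.89 ]
gx in tool [0.4553 0.0021 0.8904] gy in tool [-8.904e-01  8.000e-04  4.553e-01] q [ 0.2   0.54  1.66 -0.    0.94  1.45]
```

View pics/w2.png

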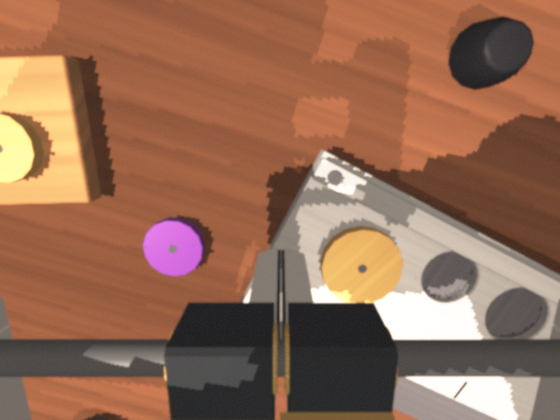

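>>> servo_tool(deltas="0 0 0 0 2 0 -1;0 0 0 4 2 0 -1;0 0 0 7 2 0 -1;0 0 0 10 2 0 -1;0 0 0 13 2 0 -1;0 0 0 16 2 0 -1;0 0 0 19 2 0 -1;0 0 0 22 2 0 -1;0 0 0 24 2 0 -1")

```text
time: 3.28
ee_pos: [0.5439, 0.1236, 0.0366]
orientation: [0.573, -0.573, 0.415, -0.415]
force: [-0.2, 0.1, 1.4]
gripper_width: 0.0003
```

```bash
cat > look.py <<'E'
from h import *
from rig import bot
import sys
o=st(); 
ci=bot.camera_info('top')
p,d=bot.capture('top')
np.savez('last.npz',p=p,d=d,**ci)
c=p[165:250,205:375,::-1]; cv2.imwrite(f'pics/{sys.argv[1]}.png',cv2.resize(c,None,fx=4.7,fy=4.7,interpolation=cv2.INTER_CUBIC))
E
python3 look.py t2
```

```text
t 3.2833 TCP g mm [ -4.9 144.6  36.6] F gx,gy,z [-0.2  0.1  1.4] w 0.00030282808831859625 toolx in g [ 0.456 -0.89 ]
gx in tool [4.556e-01 1.000e-04 8.902e-01] gy in tool [-0.8902  0.      0.4556] q [0.16 0.55 1.66 0.   0.94 1.41]
```

View pics/t2.png

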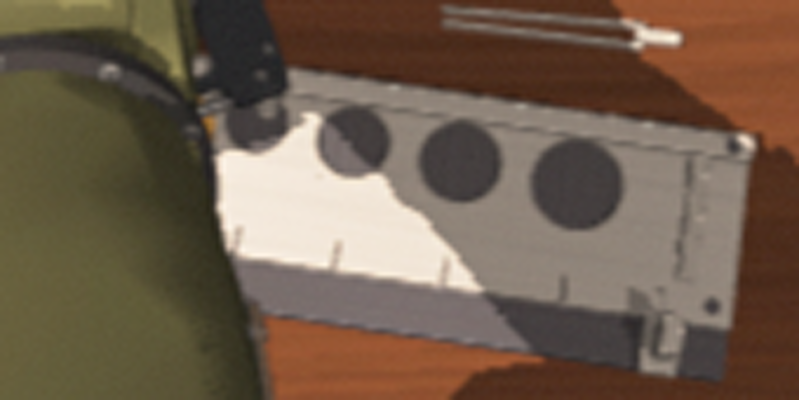

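```bash
cat > wl.py <<'E'
from h import *
from rig import bot
import sys
o=st(); ci=bot.camera_info('wrist')
p,d=bot.capture('wrist')
# rectify gauge deck-top plane (z=.022) : 2.0 px/mm, x: gauge y from 175 -> -175, y: gauge x from 60 -> -90
s=2.2
def m(gx,gy,z=.022): return proj(ci,g2w([gx,gy,z]))
src=np.float32([m(.06,.175),m(.06,-.175),m(-.09,-.175),m(-.09,.175)])
dst=np.float32([[0,0],[350*s,0],[350*s,150*s],[0,150*s]])
H=cv2.getPerspectiveTransform(src,dst)
w=cv2.warpPerspective(p[:,:,::-1],H,(int(350*s),int(150*s)))
# disc: brass hue
hsv=cv2.cvtColor(w,cv2.COLOR_BGR2HSV); k=cv2.inRange(hsv,(12,120,90),(32,255,255)); k[:int(12*s)]=0
n,l,stt,ce=cv2.connectedComponentsWithStats(k)
i=1+np.argmax(stt[1:,4]) if n>1 else 0
cs,_=cv2.findContours((l==i).astype(np.uint8),cv2.RETR_EXTERNAL,cv2.CHAIN_APPROX_NONE)
(cx,cy),r=cv2.minEnclosingCircle(max(cs,key=len))
print('disc g',60-cy/s,175-cx/s,'diam',2*r/s)
cv2.imwrite(f'pics/{sys.argv[1]}.png',np.vstack([w,cv2.resize(p[:,:,::-1],(360,270)).copy() if 0 else np.zeros((1,w.shape[1],3),np.uint8)]))
E
python3 wl.py w3
```

```text
t 3.3333 TCP g mm [ -4.8 144.5  36.7] F gx,gy,z [0.4 0.8 2. ] w 0.0002412831945316061 toolx in g [ 0.455 -0.89 ]
gx in tool [4.555e-01 2.000e-04 8.902e-01] gy in tool [-0.8902  0.      0.4555] q [ 0.16  0.55  1.66 -0.    0.94  1.41]
disc g 8.239406238902703 116.84985767711294 diam 46.51697332208806
```

View pics/w3.png

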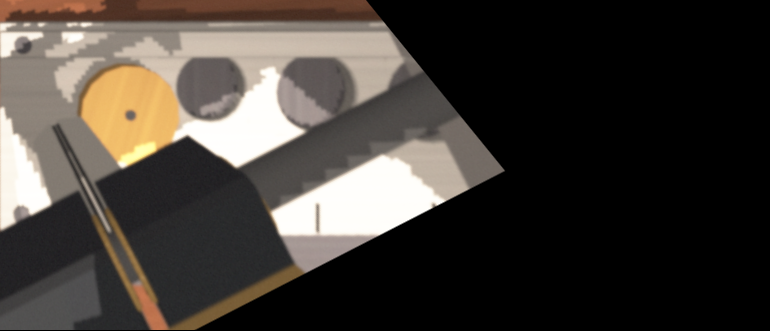

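>>> servo_tool(deltas="0 0 0 2 -1 0 -1;0 0 0 4 -1 0 -1;0 0 0 6 -1 0 -1;0 0 0 8 -1 0 -1;0 0 0 10 -1 0 -1;0 0 0 10 -1 0 -1")

```text
time: 3.88
ee_pos: [0.547, 0.1141, 0.0376]
orientation: [-0.573, 0.573, -0.415, 0.415]
force: [0.2, -0.0, -0.3]
gripper_width: 0.0006
```

```bash
python3 wl.py w4
```

```text
t 3.8833 TCP g mm [ -0.4 135.7  37.6] F gx,gy,z [ 0.2 -0.  -0.3] w 0.0006174073512217138 toolx in g [ 0.456 -0.89 ]
gx in tool [0.4555 0.     0.8902] gy in tool [-0.8902 -0.      0.4555] q [ 0.14  0.55  1.66 -0.    0.94  1.39]
disc g 11.943237998268827 107.90918523615058 diam 46.84086539528586
```

View pics/w4.png

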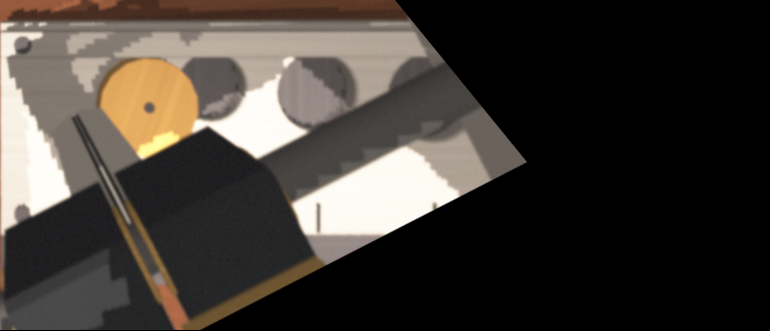

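>>> servo_tool(deltas="0 0 0 2.9 0 -0.9 -1;0 0 0 5.8 0 -1.8 -1;0 0 0 8.7 0 -2.8 -1;0 0 0 11.6 0 -3.7 -1;0 0 0 14.3 0 -5 -1;0 0 0 16.9 0 -6.4 -1;0 0 0 19.6 0 -7.8 -1;0 0 0 22.3 0 -9.1 -1;0 0 0 24.9 0 -10.5 -1;0 0 0 27.6 0 -11.9 -1;0 0 0 30.3 0 -13.2 -1")

```text
time: 4.85
ee_pos: [0.5438, 0.0812, 0.0376]
orientation: [0.573, -0.573, 0.415, -0.415]
force: [1.1, 0.5, -0.0]
gripper_width: 0.0009
```

```bash
python3 wl.py w5
```

```text
t 4.85 TCP g mm [  1.5 102.8  37.6] F gx,gy,z [ 1.   0.6 -0. ] w 0.00090022884031372 toolx in g [ 0.456 -0.89 ]
gx in tool [0.4558 0.     0.8901] gy in tool [-0.8901 -0.      0.4558] q [ 0.08  0.53  1.68 -0.    0.93  1.33]
disc g 12.354039278897375 74.62013244628908 diam 46.149989041415125
```

View pics/w5.png

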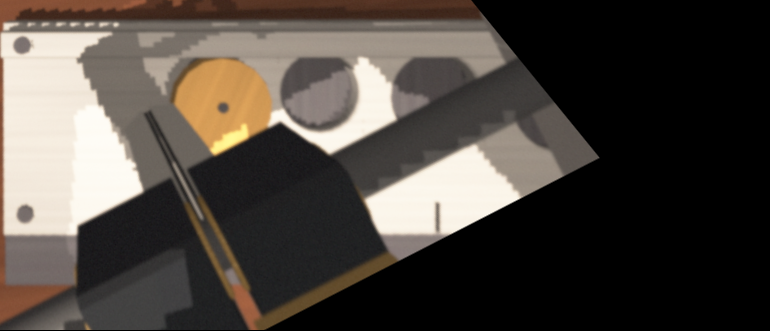

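>>> servo_tool(deltas="0 0 0 3.6 0 -1.7 -1;0 0 0 7.2 0 -3.4 -1;0 0 0 10.8 0 -5.1 -1;0 0 0 14.5 0 -6.9 -1;0 0 0 18.1 0 -8.6 -1;0 0 0 21.7 0 -10.3 -1;0 0 0 25.3 0 -12 -1;0 0 0 28.9 0 -13.7 -1;0 0 0 32.5 0 -15.4 -1;0 0 0 36.2 0 -17.2 -1;0 0 0 39.8 0 -18.9 -1;0 0 0 43.4 0 -20.6 -1")

```text
time: 5.9
ee_pos: [0.5378, 0.0334, 0.0376]
orientation: [0.573, -0.573, 0.415, -0.415]
force: [0.6, 0.1, -0.0]
gripper_width: 0.0006
```

```bash
python3 wl.py w6
```

```text
t 5.9 TCP g mm [ 3.  54.6 37.6] F gx,gy,z [ 0.5  0.2 -0. ] w 0.0005527325155051595 toolx in g [ 0.456 -0.89 ]
gx in tool [4.557e-01 1.000e-04 8.901e-01] gy in tool [-0.8901  0.      0.4557] q [-0.01  0.51  1.71 -0.    0.92  1.25]
disc g 12.95454545454546 25.454545454545467 diam 46.2588847767223
```

View pics/w6.png

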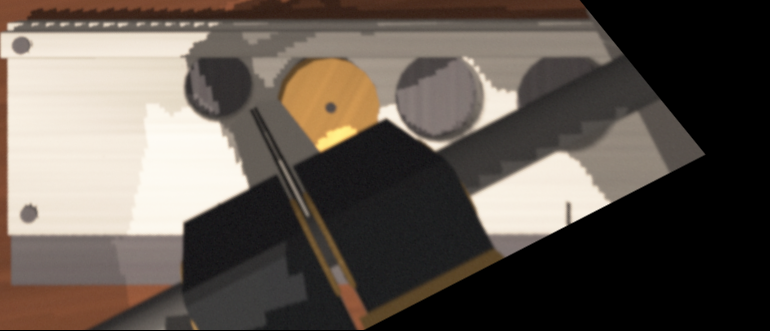

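>>> servo_tool(deltas="0 0 0 4.1 0 -2 -1;0 0 0 8.2 0 -4 -1;0 0 0 12.4 0 -6.1 -1;0 0 0 16.5 0 -8.1 -1;0 0 0 20.6 0 -10.1 -1;0 0 0 24.7 0 -12.1 -1;0 0 0 28.8 0 -14.1 -1;0 0 0 33 0 -16.1 -1;0 0 0 37.1 0 -18.2 -1;0 0 0 41.2 0 -20.2 -1;0 0 0 45.3 0 -22.2 -1;0 0 0 49.4 0 -24.2 -1")

```text
time: 6.95
ee_pos: [0.5302, -0.0211, 0.0376]
orientation: [0.573, -0.573, 0.415, -0.415]
force: [-0.4, 1.2, 0.4]
gripper_width: 0.0003
```

```bash
python3 wl.py w7
```

```text
t 6.95 TCP g mm [ 4.  -0.4 37.6] F gx,gy,z [-0.5  1.1  0.4] w 0.0002640784125146431 toolx in g [ 0.456 -0.89 ]
gx in tool [0.4557 0.     0.8901] gy in tool [-0.8901 -0.      0.4557] q [-0.11  0.5   1.74 -0.    0.91  1.14]
disc g 12.56115653298118 -29.685391512784065 diam 45.626844926313915
```

View pics/w7.png

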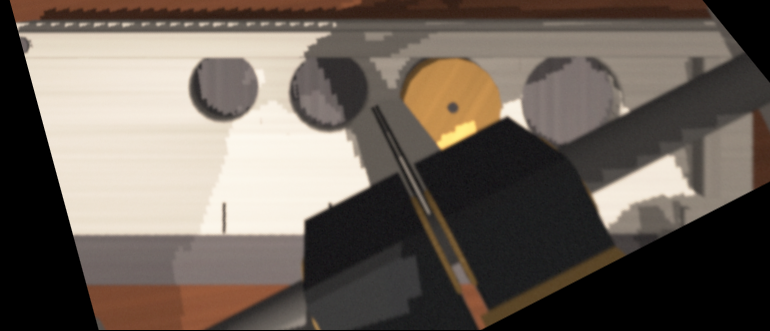

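>>> servo_tool(deltas="0 0 0 3.6 0 -1.75 -1;0 0 0 7.2 0 -3.5 -1;0 0 0 10.8 0 -5.25 -1;0 0 0 14.4 0 -7 -1;0 0 0 18 0 -8.75 -1;0 0 0 21.6 0 -10.5 -1;0 0 0 25.2 0 -12.25 -1;0 0 0 28.8 0 -14 -1;0 0 0 32.4 0 -15.75 -1;0 0 0 36 0 -17.5 -1;0 0 0 39.6 0 -19.25 -1;0 0 0 43.2 0 -21 -1")

```text
time: 8.0
ee_pos: [0.5238, -0.0686, 0.0376]
orientation: [0.573, -0.573, 0.415, -0.415]
force: [-0.9, -0.2, 1.4]
gripper_width: 0.0002
```

```bash
python3 wl.py w8
```

```text
t 8.0 TCP g mm [  5.  -48.4  37.6] F gx,gy,z [-0.9 -0.3  1.4] w 0.00022520068237586843 toolx in g [ 0.456 -0.89 ]
gx in tool [4.558e-01 1.000e-04 8.901e-01] gy in tool [-0.8901 -0.      0.4558] q [-0.2   0.49  1.74 -0.    0.9   1.05]
disc g 12.858009338378913 -78.21649724786928 diam 46.08741066672585
```

View pics/w8.png

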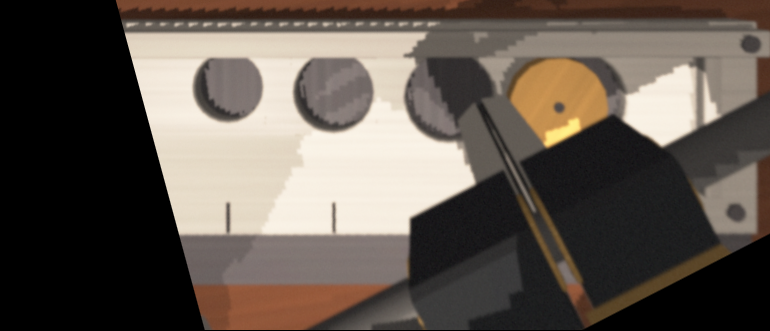

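>>> servo_tool(deltas="0 0 0 1.3 0 -0.6 -1;0 0 0 2.7 0 -1.3 -1;0 0 0 4 0 -1.9 -1;0 0 0 5.4 0 -2.6 -1;0 0 0 6.7 0 -3.2 -1;0 0 0 8.1 0 -3.9 -1;0 0 0 9.4 0 -4.5 -1;0 0 0 10.8 0 -5.2 -1;0 0 0 10.8 0 -5.2 -1")

```text
time: 8.8
ee_pos: [0.5222, -0.0804, 0.0376]
orientation: [-0.573, 0.573, -0.415, 0.415]
force: [0.0, 0.0, 0.2]
gripper_width: 0.0004
```

```bash
python3 wl.py w9
```

```text
t 8.8 TCP g mm [  5.2 -60.2  37.6] F gx,gy,z [0.  0.  0.2] w 0.0004194588082556855 toolx in g [ 0.456 -0.89 ]
gx in tool [ 4.556e-01 -1.000e-04  8.902e-01] gy in tool [-0.8902 -0.      0.4556] q [-0.22  0.49  1.74 -0.    0.9   1.03]
disc g 13.817534013227984 -87.33792391690338 diam 44.36240109530362
```

View pics/w9.png

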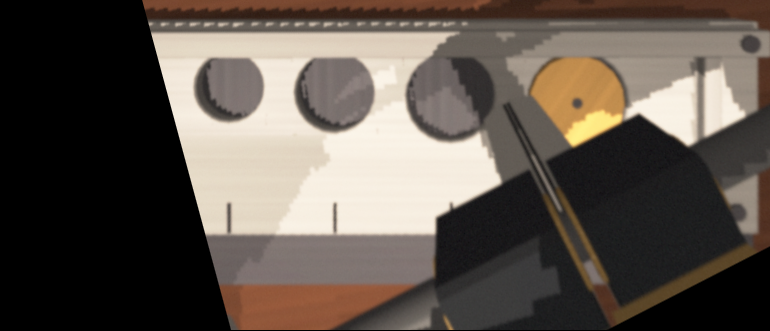

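>>> servo_tool(deltas="0 0 0 -5 0 0 -1;0 0 0 -12 0 0 -1;0 0 0 -15 -25 0 -1;0 0 0 -15 -60 0 -1;0 0 0 -50 -80 0 -1;0 0 0 -90 -80 0 -1;0 0 0 -90 -80 0 -1")

```text
time: 9.43
ee_pos: [0.4927, 0.0101, 0.1187]
orientation: [0.574, -0.573, 0.413, -0.414]
force: [-0.1, 0.1, -0.6]
gripper_width: 0.0003
```

```bash
python3 wl.py w10; python3 look.py t10
```

```text
t 9.4333 TCP g mm [-37.9  24.5 118.7] F gx,gy,z [-0.1  0.1 -0.6] w 0.0002938135288774195 toolx in g [ 0.459 -0.889]
gx in tool [0.4586 0.0013 0.8887] gy in tool [-0.8887  0.001   0.4586] q [-0.05  0.3   1.8   0.    1.04  1.2 ]
disc g 11.906582225452773 -85.5347511985085 diam 44.635633988813915
t 9.4833 TCP g mm [-37.   22.8 118.2] F gx,gy,z [ 0.1 -0.4  0.3] w 0.00043111176180396656 toolx in g [ 0.459 -0.888]
gx in tool [4.590e-01 8.000e-04 8.884e-01] gy in tool [-8.884e-01  3.000e-04  4.590e-01] q [-0.06  0.3   1.8   0.    1.04  1.19]
```

View pics/w10.png

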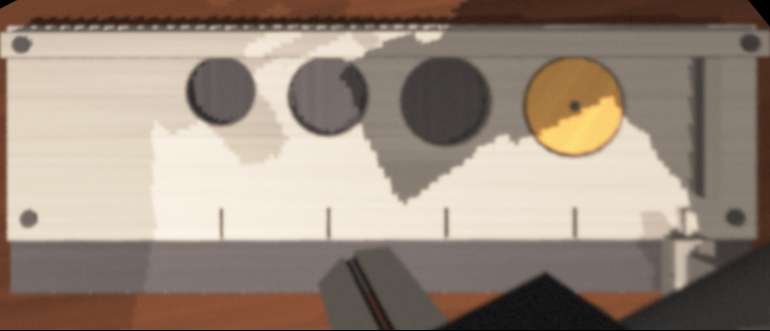

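View pics/t10.png

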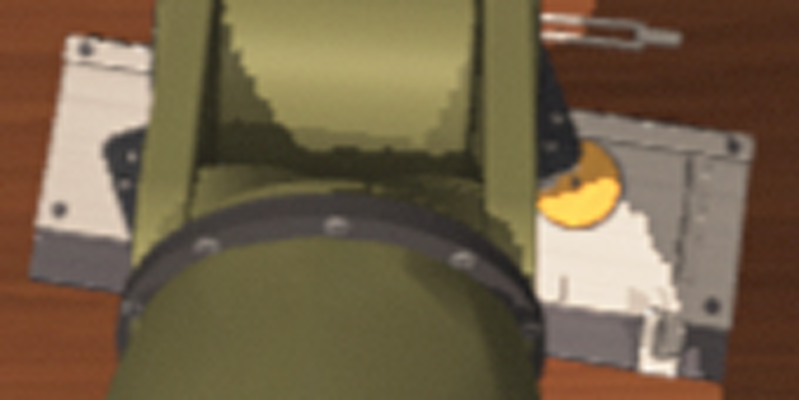

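```bash
python3 - <<'E'
from h import *
o=st(); print(goto(o,[-.063,-.1385,.118]),goto(o,[-.063,-.1385,.05]))
E
```

```text
t 9.5333 TCP g mm [-36.3  21.5 117.9] F gx,gy,z [ 1.  -0.8  0.7] w 0.0010995567766324886 toolx in g [ 0.458 -0.889]
gx in tool [4.581e-01 5.000e-04 8.889e-01] gy in tool [-0.8889  0.      0.4581] q [-0.06  0.3   1.8  -0.    1.04  1.19]
[130.   -0.2 -97. ] [130.   67.8 -97. ]
```

>>> servo_tool(deltas="0 0.12 0 30 0 -23 0;0 0.24 0 60 0 -46 0;0 0.36 0 90 0 -69 0;0 0.473 0 118 0 -88 0;0 0.473 0 130 0 -97 0;0 0.473 0 130 0 -97 0;0 0.473 0 130 0 -97 0;0 0.473 0 130 0 -97 0")

```text
time: 10.2
ee_pos: [0.4427, -0.1481, 0.1173]
orientation: [0.46, -0.46, 0.537, -0.537]
force: [0.1, -0.5, -0.6]
gripper_width: 0.0463
```

```bash
python3 - <<'E'
from h import *
from rig import bot
o=st(); ci=bot.camera_info('wrist')
p,d=bot.capture('wrist'); np.savez('wp.npz',p=p,d=d,**ci)
cv2.imwrite('pics/w11.png',p[:,:,::-1])
print(proj(ci,g2w([-.063,-.1385,.054])),goto(o,[-.063,-.1385,.05]))
E
```

```text
t 10.2 TCP g mm [ -62.8 -139.4  117.3] F gx,gy,z [ 0.1 -0.5 -0.6] w 0.04627832180323223 toolx in g [ 0.001 -1.   ]
gx in tool [ 6.e-04 -4.e-04  1.e+00] gy in tool [-1.e+00  2.e-04  6.e-04] q [-0.4   0.25  1.87  0.    1.03  1.32]
[280.70742008 236.87147975] [-0.9 67.3 -0.2]
```

View pics/w11.png

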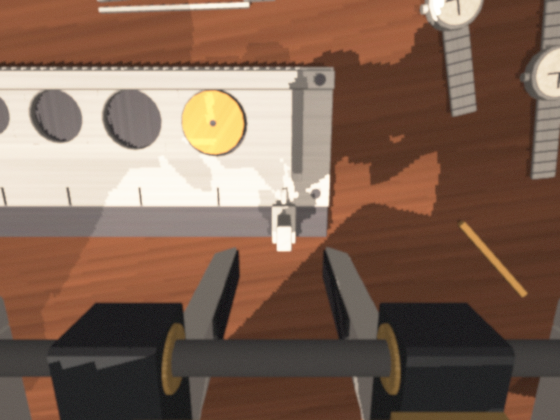

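>>> servo_tool(deltas="0 0 0 1 30 0 0;0 0 0 1 55 0 0;0 0 0 1 67 0 0;0 0 0 1 67 0 0;0 0 0 1 67 0 0;0 0 0 1 67 0 -1;0 0 0 1 67 0 -1;0 0 0 1 67 0 -1;0 0 0 1 67 0 -1;0 0 0 1 67 0 -1;0 0 0 1 67 0 -1;0 0 0 1 67 0 -1", grip_force=10)

```text
time: 11.25
ee_pos: [0.4425, -0.1495, 0.0508]
orientation: [-0.46, 0.46, -0.537, 0.537]
force: [-0.5, -0.2, 1.8]
gripper_width: 0.01
```

```bash
python3 - <<'E'
from h import *
o=st(); print(goto(o,[w2g(o['ee_pos'])[0],-.090,.05]))
E
```

```text
t 11.25 TCP g mm [ -62.7 -140.8   50.8] F gx,gy,z [-0.5 -0.3  1.8] w 0.01004326939898806 toolx in g [ 0. -1.]
gx in tool [2.e-04 4.e-04 1.e+00] gy in tool [-1.e+00 -1.e-04  2.e-04] q [-0.4   0.36  1.91 -0.    0.87  1.32]
[-50.8   0.8   0. ]
```

Gripped the fin (10 mm wide). Slide 51 mm towards +y.

>>> servo_tool(deltas="0 0 0 -6 0 0 -1;0 0 0 -13 0 0 -1;0 0 0 -20 0 0 -1;0 0 0 -27 0 0 -1;0 0 0 -34 0 0 -1;0 0 0 -41 0 0 -1;0 0 0 -47 0 0 -1;0 0 0 -51 0 0 -1;0 0 0 -51 0 0 -1;0 0 0 -51 0 0 -1")

```text
time: 12.08
ee_pos: [0.4506, -0.0979, 0.0508]
orientation: [-0.46, 0.46, -0.537, 0.537]
force: [0.3, 0.6, 5.2]
gripper_width: 0.01
```

>>> servo_tool(deltas="0 0 0 0 0 0 -0.4;0 0 0 0 0 0 -0.2;0 0 0 0 0 0 -0.2;0 0 0 0 -30 0 -0.2;0 0 0 0 -60 0 -0.2;0 0 0 0 -60 -40 -0.2;0 0 0 0 -60 -60 -0.2;0 0 0 0 -60 -60 -0.2;0 0 0 0 -60 -60 -0.2")

```text
time: 12.83
ee_pos: [0.3909, -0.0897, 0.1109]
orientation: [-0.46, 0.459, -0.537, 0.538]
force: [-0.0, 0.1, 0.2]
gripper_width: 0.0376
```

```bash
python3 - <<'E'
from h import *
from rig import bot
o=st(); ci=bot.camera_info('wrist')
p,d=bot.capture('wrist'); np.savez('wp.npz',p=p,d=d,**ci)
cv2.imwrite('pics/w12.png',p[:,:,::-1])
print('fin',proj(ci,g2w([-.063,-.090,.054])),'disc home',proj(ci,g2w([.0122,-.090,.016])))
E
```

```text
t 12.8333 TCP g mm [-123.   -89.7  110.9] F gx,gy,z [-0.   0.1  0.2] w 0.03763039546186878 toolx in g [-0. -1.]
gx in tool [-1.e-04  8.e-04  1.e+00] gy in tool [-1.e+00 -1.e-04 -1.e-04] q [-0.32  0.12  2.04  0.    0.98  1.41]
fin [282.7033422  147.20860025] disc home [282.70605964  27.53923388]
```

View pics/w12.png

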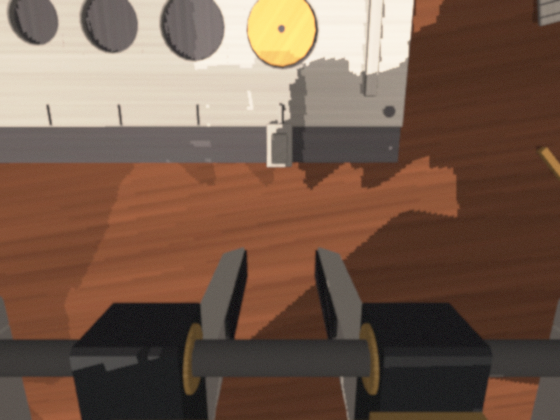

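```bash
python3 - <<'E'
from h import *
p=np.load('wp.npz')['p'];c=p[0:180,210:350,::-1]
cv2.imwrite('pics/c12.png',cv2.resize(c,None,fx=3.3,fy=3.3,interpolation=cv2.INTER_CUBIC))
d=np.load('wp.npz')['d'];print(d[140:165:6,262:300:3])
E
python3 look.py t12
```

```text
[[0.25044766 0.25047514 0.23958895 0.21021031 0.21015202 0.20921221
  0.20984699 0.20989174 0.2085532  0.24038805 0.25137785 0.25098845
  0.25186998]
 [0.25233573 0.25149715 0.24242835 0.21013916 0.21121588 0.21027647
  0.21048209 0.20990498 0.20993127 0.24189077 0.25207788 0.25182557
  0.25194016]
 [0.25446105 0.25348878 0.24373023 0.21183787 0.21105018 0.21182658
  0.21216483 0.21212754 0.2100348  0.24377955 0.2527969  0.2521129
  0.25247145]
 [0.25178996 0.25349858 0.24501625 0.21324828 0.21303552 0.21286541
  0.21232168 0.21176298 0.2113986  0.24409746 0.25482985 0.2549207
  0.25315833]
 [0.26660746 0.26731074 0.24462008 0.         0.24498868 0.24437577
  0.24511576 0.24497776 0.24537668 0.24617998 0.26658112 0.26770145
  0.26749724]]
t 12.8833 TCP g mm [-122.4  -89.8  110.8] F gx,gy,z [-0.1  0.5  0.5] w 0.03767603310166226 toolx in g [ 0. -1.]
gx in tool [0.e+00 9.e-04 1.e+00] gy in tool [-1.e+00 -1.e-04  0.e+00] q [-0.32  0.12  2.04  0.    0.98  1.41]
```

View pics/c12.png

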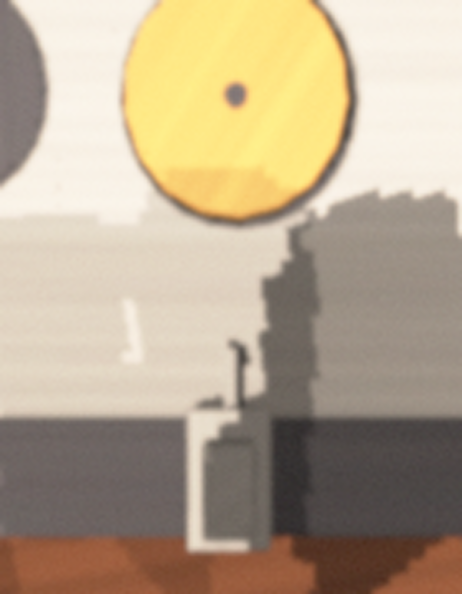

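View pics/t12.png

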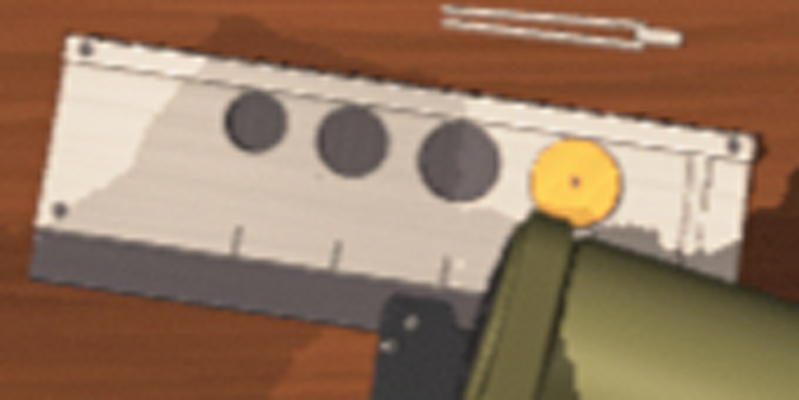

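```bash
python3 - <<'E'
from h import *
D=np.load('wp.npz');d=D['d'];K=D['mtx']
def P(u,v): return D['R'].T@(d[v,u]*np.linalg.solve(K,[u,v,1.])-D['t'])
z=lambda U,V:np.mean([P(u,v)[2] for u in U for v in V if d[v,u]>0])*1e3
print('disc L,R,top,bot',z(range(256,266),range(20,36)),z(range(296,306),range(20,36)),z(range(272,290),range(6,14)),z(range(272,290),range(46,54)))
print('deck',z(range(225,240),range(75,95)),z(range(335,350),range(15,35)))
f=[w2g(P(u,v)) for v in range(138,160) for u in range(255,300) if d[v,u]>0 and P(u,v)[2]>.047];print('fin',np.mean(f,0),np.min(f,0),np.max(f,0))
E
```

```text
disc L,R,top,bot 16.950619091155247 17.03376358854992 16.96475480190491 16.923742461288015
deck 15.014269647044994 15.006908980669023
fin [-0.06373515 -0.08742851  0.05487488] [-0.07018186 -0.09205802  0.05319322] [-0.05740502 -0.08279028  0.05732067]
```

```bash
python3 -c "
from rig import bot
print(bot.close_job())"
```

```text
the job is handed in; nothing more can be done
None
```

I slid the brass blank from the apron along the fence. It lay across steps 1, 2 and 3 without dropping and fell home in step 4, so it is the 45 mm blank. I then pinched the pointer's fin, slid it to step 4's mark, let go and backed off before handing in at about 13 s.

**Blank:** In the last check it lies flat, with its top 2.0 mm above the deck, as it should when home.

**Pointer:** It stands about 2 mm left of step 4's tick. Two wrist-camera readings put it 2 to 2.6 mm off, inside the 6 mm allowed, so I did not correct it.

**Not checked:** I took no final picture of the blanks on the wooden block or of the bystanders. The arm did not work near the block. The forces I read stayed at or below about 5 N.

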